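# Lay the serving board with milk jugs and cups, handles all one way

## Robot

A 6-joint arm with a two-finger parallel gripper is mounted at the origin on the work surface. World frame = base frame: x ahead of the robot, y to its left, z up, the work surface at z = 0. Lengths are in m, angles in rad, forces in N, time in s.
With the tool pointing down it reaches from about 0.35 to 0.775 m from the base axis. Payload 5.5 kg.
Tool frame: the origin (TCP) lies on the centre line of the jaws, within the pads' length; the fingertips stand 11 mm ahead of it and the grasp point (between the pads) lies 8 mm behind it (manip.tcp_to_tips is the z of the fingertips in the tool frame, in m); z points along the fingers, y is the direction in which the jaws open and shut (so a half turn about z gives the same grasp; the last joint's range is limited). The gripper opens to 85 mm and grips with 20 to 120 N. Pads are 22 mm wide; open, the fingers measure 114 mm over their backs; the gripper's body (76 mm by 85 mm) begins 54 mm behind the grasp point. The pads swing forward as they close: fully open they stand 13 mm farther back than shut.
Start: joints at [1.094, 0.313, 0.046, 1.304, 0, 1.431], TCP at [0.19, 0.543, 0.242] pointing down, gripper open.
Joint ranges: [-2.76, 2.76], [-0.86, 1.69], [-1.03, 1.26], [-2.2, 2.34], [-1.47, 1.5], [-3.14, 3.14]. Speed limits (rad/s): [2.57, 2.57, 3.14, 3.14, 3.14, 3.14].

## Interface

Orientations are given as a unit quaternion [x, y, z, w].
In Python, from rig import telemetry, optics, ticket, manip gives the robot as it stands.
- The arm moves only by the tool servo_tool, never from a script. Its argument "rows" is a list of rows, each an object of numbers: "tx", "ty", "tz": the shift along the world's x, y, z in m; "rx", "ry", "rz": the turn, a rotation vector about the world's x, y, z in rad; "fingers": the gripper's target within -1 to 1 (shut at 1, half-way at 0, fully open at -1). A call has 1 to 5 rows; each row shifts and turns the pose as measured when the row begins; what a row does not reach is not made up. A row lasts 1/12 s, in which the tool goes at most 41.7 mm and 7.16 degrees, less where a joint would pass 70% of its speed; a pose out of reach is approached as far as the arm can. A call is refused whole if a number of a shift passes 0.0417 or a number of a turn 0.125, either way. A call with a gripper value outside its range is refused whole. The fingers move at their own pace and stop on an object; "newtons" is the grip in N (left out, the last holds). Time passes only in rows, so rows that do not move let the fingers close. It gives the time, the measured TCP pose, the force and the opening at its end, in the units of the state.
- telemetry.get_obs(): the state, without advancing time (a new reading comes with each control period).
- optics.capture(name): name is "side" or "top"; returns a dict with "frame" (384x512x3 uint8, red, green, blue), "fx", "fy", "cx", "cy" (pixels), "world_from_camera" (4x4, takes a point from camera to world coordinates). Camera axes: x right, y up, looking along -z (the intrinsics and any distortion apply to the point x, -y, -z); pixel columns grow to the right and rows downward; lengths in m; the calibration is good to about 2 mm. A picture is of the moment at which its call begins. There is no depth.
- ticket.job_done(): hands the job in, once; it reports no verdict.
The state is a dict: "t": time; "joint_pos": joint angles; "qd": joint speeds; "effort": joint torques, N m; "tcp_pos": TCP position; "tool_rot": TCP orientation; "force": force on the tool from outside, world axes, zero at the start; "wrist_torque": the same for the moment, N m; "finger_gap": finger opening in m.
Only numpy, scipy, OpenCV 4.12 (cv2) and the standard library are available. Lean on these libraries where they do the work, as an engineer would, in place of code of your own. Each camera call takes 0.05 s, during which the arm holds its last target. There are 200 camera calls.

## Task

Lay the serving board for the runner: lift every milk jug up and off the drying rack and stand each on a round cork coaster, and stand each cup from the bar mat on a square slate coaster, one to a coaster, upright and well centred (any coaster of the right kind will do). Every handle must point the same way as the board's own paddle handle (so the jugs' beaks point the opposite way), and the glass and the other things on the counter stay where they are.

Things in the scene. Friction and masses are not known exactly. Their poses are not given: they have to be found in the camera images.
- board: Dark wooden serving board lying on the counter, fixed: slab 350 x 240 mm, 18 mm thick, one paddle handle 50 mm wide sticking out 120 mm from the middle of a short side. Origin: centre of the slab's underside; +x along its length towards the paddle handle, z up. Three round cork coasters lie in a row at y = +58 mm, three square slate ones at y = -58 mm, rows 110 mm apart along x
- board_grip (a point): root of the board's paddle handle, 190 mm from the slab's centre along board +x, on top of the wood
- rack: Steel drying rack, fixed: base plate 130 x 200 x 8 mm, two thin posts, a straight level rail 330 mm long along the rack's y axis and, 70 to 80 mm up, an equal rest bar that keeps the jugs upright. Origin: on the counter below the middle of the rail. The jugs hang side by side on its -x side, about 115 mm apart, handles hooked over the rail towards its +x.
- rail_mid (a point): middle of the rail's top edge, 135 mm above the counter; the rail is a box section 17.5 mm thick (x) and 40 mm high. A jug's handle is a 14 mm wide strap: a bridge, 74 to 79 mm above its underside, rests on the rail; the strap then drops behind the rail, 20 mm clear of the jug's wall, and ends free 24 mm above the underside. Lift a jug straight up 52 mm or more to free it
- barmat: Black rubber bar mat 250 x 330 mm, 3 mm thick, fixed on the counter, on which the cups stand at the start; it and the rack may change sides (left or right of the board). Origin: centre of its underside
- cork1 (a point): centre of the top of a round cork coaster 88 mm across on the board, at the end away from the paddle handle; 20 mm above the counter, 2 mm proud of the wood
- cork2 (a point): centre of the top of a round cork coaster 88 mm across on the board, in the middle; 20 mm above the counter, 2 mm proud of the wood
- cork3 (a point): centre of the top of a round cork coaster 88 mm across on the board, at the end by the paddle handle; 20 mm above the counter, 2 mm proud of the wood
- slate1 (a point): centre of the top of a square grey slate coaster with 88 mm sides on the board, at the end away from the paddle handle; 20 mm above the counter, 2 mm proud of the wood
- slate2 (a point): centre of the top of a square grey slate coaster with 88 mm sides on the board, in the middle; 20 mm above the counter, 2 mm proud of the wood
- slate3 (a point): centre of the top of a square grey slate coaster with 88 mm sides on the board, at the end by the paddle handle; 20 mm above the counter, 2 mm proud of the wood
- jug1_mid (a point): Plain steel milk jug (may be absent: None), about 200 g: open, straight-sided, 58 mm across, 86 mm high, wall 3 mm; beak at the rim on its -x side (tip 43 mm from the axis), strap handle on its +x side. Hangs by the handle at the start, upright, underside about 60 mm above the counter. Point: on the axis, half-way up (43 mm above the underside). +x to the handle, z up its axis
- cup1_mid (a point): White ceramic cup (may be absent: None), about 180 g: open, straight-sided, 60 mm across, 62 mm high, wall 4 mm, one closed D handle on its +x side reaching 55 mm from the axis, 13 to 52 mm above the underside, 8 mm thick. Stands upright on the bar mat, turned any way. Point: on the axis, half-way up (31 mm above the underside). +x to the handle, z up its axis
- jug2_mid (a point): Plain steel milk jug (may be absent: None), about 200 g: open, straight-sided, 58 mm across, 86 mm high, wall 3 mm; beak at the rim on its -x side (tip 43 mm from the axis), strap handle on its +x side. Hangs by the handle at the start, upright, underside about 60 mm above the counter. Point: on the axis, half-way up (43 mm above the underside). +x to the handle, z up its axis
- cup2_mid (a point): White ceramic cup (may be absent: None), about 180 g: open, straight-sided, 60 mm across, 62 mm high, wall 4 mm, one closed D handle on its +x side reaching 55 mm from the axis, 13 to 52 mm above the underside, 8 mm thick. Stands upright on the bar mat, turned any way. Point: on the axis, half-way up (31 mm above the underside). +x to the handle, z up its axis
- jug3_mid (a point): Plain steel milk jug (may be absent: None), about 200 g: open, straight-sided, 58 mm across, 86 mm high, wall 3 mm; beak at the rim on its -x side (tip 43 mm from the axis), strap handle on its +x side. Hangs by the handle at the start, upright, underside about 60 mm above the counter. Point: on the axis, half-way up (43 mm above the underside). +x to the handle, z up its axis
- cup3_mid (a point): White ceramic cup (may be absent: None), about 180 g: open, straight-sided, 60 mm across, 62 mm high, wall 4 mm, one closed D handle on its +x side reaching 55 mm from the axis, 13 to 52 mm above the underside, 8 mm thick. Stands upright on the bar mat, turned any way. Point: on the axis, half-way up (31 mm above the underside). +x to the handle, z up its axis
- tumbler: Handle-less drinking glass 56 mm across, 70 mm high, on the bar mat behind the cups; not part of the job. Origin: centre of its underside
- tamper: Coffee tamper, 58 mm base, 89 mm high, standing beyond the rack or mat; not part of the job. Origin: centre of its underside
- beanjar: Amber glass bean jar 72 mm across, 110 mm high; not part of the job. Origin: centre of its underside
- shaker: Steel cocoa shaker 60 mm across, 94 mm high, standing behind the rack (its +x side); not part of the job. Origin: centre of its underside
- sugarbowl: Blue ceramic bowl 84 mm across, 50 mm high; not part of the job. Origin: centre of its underside

How it is judged:
At the end, for the whole second after the job is handed in: Every jug that is present stands upright (within 5.7 degrees) and at rest on a round cork coaster and every cup on a square slate coaster, each within 15 mm of the coaster's centre, its handle pointing along the board's length towards the paddle handle within 14 degrees ((horizontal distance between jug1_mid and cork1 below 0.015 m or horizontal distance between jug1_mid and cork2 below 0.015 m or horizontal distance between jug1_mid and cork3 below 0.015 m) and height (world z) of each of jug1_mid, jug2_mid, jug3_mid below 0.069 m and angle between each of jug1_mid, jug2_mid, jug3_mid, cup1_mid, cup2_mid, cup3_mid's own z axis and vertical below 0.1 rad and angle between the x axis of each of jug1_mid, jug2_mid, jug3_mid, cup1_mid, cup2_mid, cup3_mid and the x axis of board, either way round below 0.25 rad and x of board_grip in the frame of jug1_mid above 0.03 m and linear speed of each of jug1, jug2, jug3, cup1, cup2, cup3 below 0.03 m/s and (horizontal distance between jug2_mid and cork1 below 0.015 m or horizontal distance between jug2_mid and cork2 below 0.015 m or horizontal distance between jug2_mid and cork3 below 0.015 m) and x of board_grip in the frame of jug2_mid above 0.03 m and (horizontal distance between jug3_mid and cork1 below 0.015 m or horizontal distance between jug3_mid and cork2 below 0.015 m or horizontal distance between jug3_mid and cork3 below 0.015 m) and x of board_grip in the frame of jug3_mid above 0.03 m and (horizontal distance between cup1_mid and slate1 below 0.015 m or horizontal distance between cup1_mid and slate2 below 0.015 m or horizontal distance between cup1_mid and slate3 below 0.015 m) and height (world z) of each of cup1_mid, cup2_mid, cup3_mid below 0.057 m and x of board_grip in the frame of cup1_mid above 0.03 m and (horizontal distance between cup2_mid and slate1 below 0.015 m or horizontal distance between cup2_mid and slate2 below 0.015 m or horizontal distance between cup2_mid and slate3 below 0.015 m) and x of board_grip in the frame of cup2_mid above 0.03 m and (horizontal distance between cup3_mid and slate1 below 0.015 m or horizontal distance between cup3_mid and slate2 below 0.015 m or horizontal distance between cup3_mid and slate3 below 0.015 m) and x of board_grip in the frame of cup3_mid above 0.03 m); the robot touches nothing.
It fails at once if one of the things that are not part of the job (glass, tamper, bean jar, cocoa shaker, bowl) is shifted by more than 50 mm (distance of any of tumbler, tamper, beanjar, shaker, sugarbowl from where it was at the start of the episode above 0.05 m).
Of jug1, jug2, jug3 only 2 to 3 are there at a start; the rules pass over those that are not, and their reading is None.
Of cup1, cup2, cup3 only 2 to 3 are there at a start; the rules pass over those that are not, and their reading is None.
At some moment in a run one of cup1, cup2, cup3 may be knocked a few centimetres aside while the robot is not near it.
It also fails if it takes over 210 s, if anything falls off the work surface, if the arm or the gripper's body presses on something with over 40 N, if the wrist force passes 120 N, or if a joint passes its speed limit or range.

## Working session

There is one attempt and no reset: what is moved stays moved. The work goes in short steps, Python scripts to look and compute and a tool call to move; the robot and the scene stay as the last step left them, time stands still between calls to the robot, and variables do not carry over. Pictures are saved under pics/ and viewed, on a budget of 14 in all, crops included, one or two more only if the job needs it, and the job is handed in when it is done.

Besides the shell and the picture viewer there is one more tool, called after "Emit:" in YAML: its name, and indented under it one key for each argument. servo_tool: Moves the arm, as the interface text tells. Its arguments: {"type":"object","properties":{"rows":{"type":"array","items":{"type":"object","properties":{"tx":{"type":"number"},"ty":{"type":"number"},"tz":{"type":"number"},"rx":{"type":"number"},"ry":{"type":"number"},"rz":{"type":"number"},"fingers":{"type":"number"}}}},"newtons":{"type":"number"}},"required":["rows"]}

```bash
mkdir -p pics; cat > h.py <<'E'
import numpy as np, cv2
from rig import telemetry, optics, ticket, manip
def snap(name,out,crop=None,scale=1):
    c=optics.capture(name); im=c['frame'][:,:,::-1].copy()
    np.savez(f'{name}.npz',**{k:np.array(v) for k,v in c.items()})
    if crop: x0,y0,x1,y1=crop; im=im[y0:y1,x0:x1]
    im=cv2.resize(im,None,fx=scale,fy=scale,interpolation=cv2.INTER_CUBIC); cv2.imwrite('pics/'+out,im); return c
def load(n): return np.load(f'{n}.npz',allow_pickle=True)
def px2w(c,u,v,z):
    T=np.array(c['world_from_camera']); d=np.array([(u-c['cx'])/c['fx'],-(v-c['cy'])/c['fy'],-1]); d=T[:3,:3]@d; o=T[:3,3]
    return o+d*(z-o[2])/d[2]
def w2px(c,p):
    T=np.array(c['world_from_camera']); q=T[:3,:3].T@(np.asarray(p)-T[:3,3]); return c['cx']+c['fx']*q[0]/-q[2], c['cy']-c['fy']*q[1]/-q[2]
E
python3 - <<'E'
from h import *
for n in ('top','side'):
    c=snap(n,n+'0.png',scale=1.55); print(n,[k for k in c],c['fx'],c['cx'],c['cy'],np.round(c['world_from_camera'],3).tolist())
print(telemetry.get_obs(), manip.tcp_to_tips)
E
ls
```

```text
top ['frame', 'fx', 'fy', 'cx', 'cy', 'world_from_camera'] 467.5071017755991 251.90915488335744 182.90818416527586 [[0.003, 0.984, -0.181, 0.34], [-1.0, -0.0, -0.018, -0.009], [-0.018, 0.181, 0.983, 1.491], [0.0, 0.0, 0.0, 1.0]]
side ['frame', 'fx', 'fy', 'cx', 'cy', 'world_from_camera'] 354.7071349741632 254.93279901081146 185.98974703022455 [[0.885, 0.274, -0.376, 0.188], [-0.465, 0.544, -0.698, -0.76], [0.013, 0.793, 0.609, 0.781], [0.0, 0.0, 0.0, 1.0]]
{'t': 0.1, 'joint_pos': array([ 1.09440815e+00,  3.13930442e-01,  4.50940455e-02,  1.30359440e+00,
       -1.17825344e-05,  1.43121621e+00]), 'qd': array([ 0.0016952 ,  0.00028427,  0.00379227, -0.00107724,  0.00051413,
        0.00197958]), 'effort': array([ 2.60292953e-03, -4.81724775e+01,  2.99245727e+01,  1.26670193e-02,
       -8.84684846e-05,  1.68188245e-05]), 'tcp_pos': array([0.18982411, 0.54230272, 0.24149569]), 'tool_rot': array([ 1.67609111e-01,  9.85853193e-01, -7.80565101e-04, -2.42120469e-04]), 'force': array([ 0.25293223, -0.89429914,  0.34034929]), 'wrist_torque': array([ 0.02030892, -0.01499571, -0.00328866]), 'finger_gap': 0.08533204128013898} 0.011
h.py
pics
side.npz
top.npz
```

View pics/top0.png

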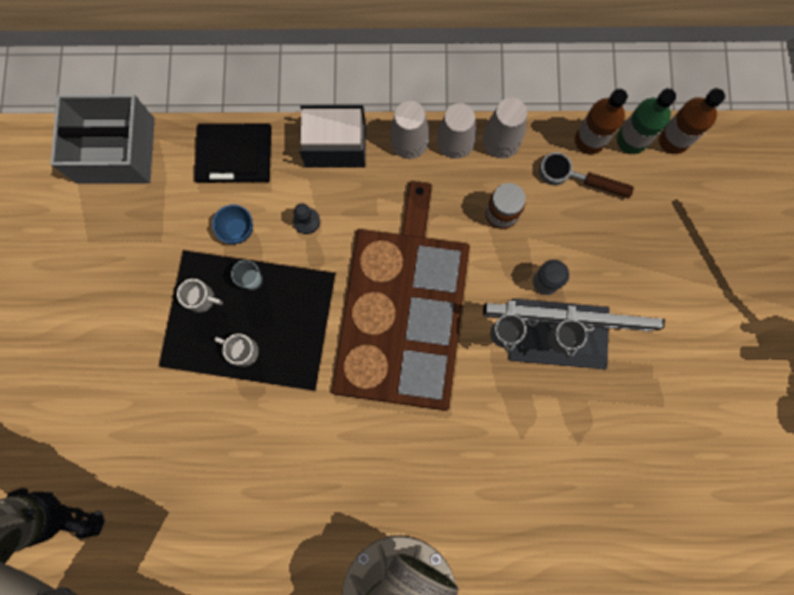

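View pics/side0.png

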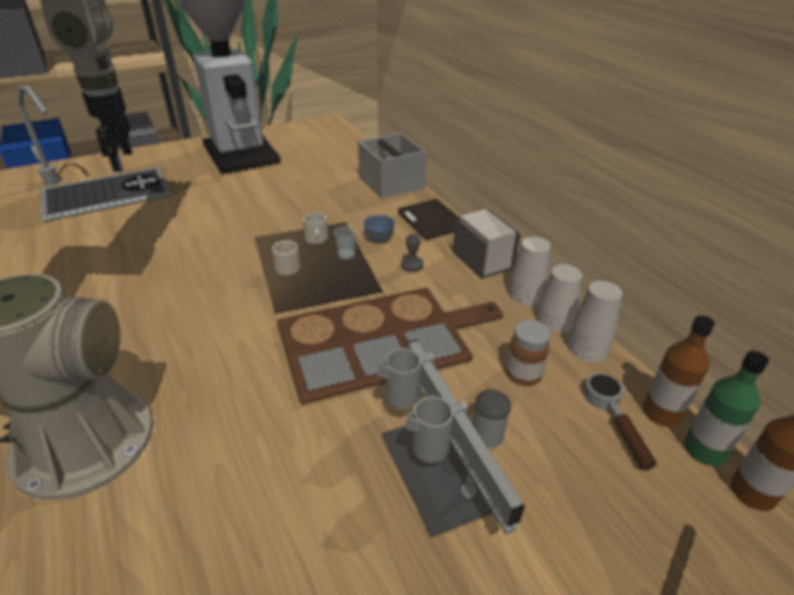

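Two cups (about 195,295 and 240,348 on the scaled top view), two jugs (510,330 and 571,335), mat on the left, rack on the right. Closer crops follow.

```bash
python3 - <<'E'
import numpy as np, cv2
im=np.load('top.npz')['frame'][:,:,::-1]
for n,(x,y) in {'L':(100,115),'R':(230,115)}.items():
    cv2.imwrite(f'pics/top0{n}.png',cv2.resize(im[y:y+150,x:x+200],None,fx=4,fy=4,interpolation=cv2.INTER_CUBIC))
E
```

```text
(no output)
```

View pics/top0L.png

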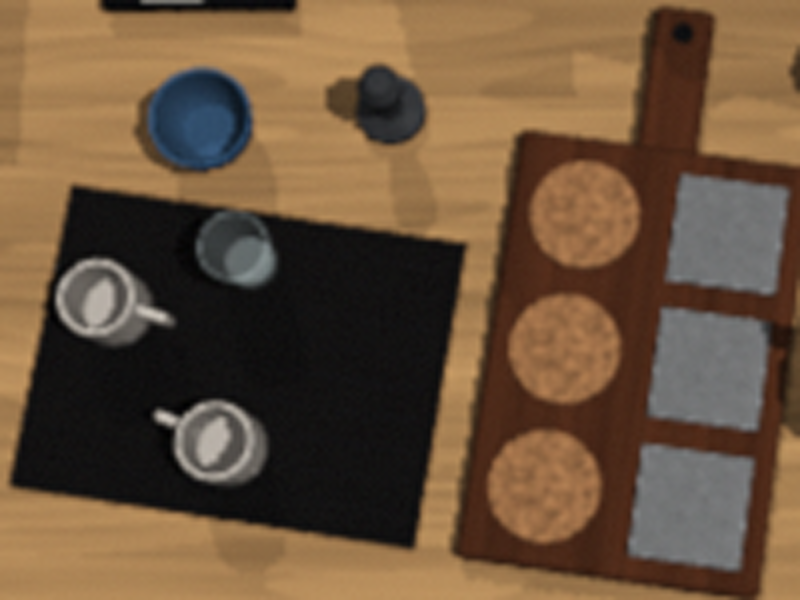

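View pics/top0R.png

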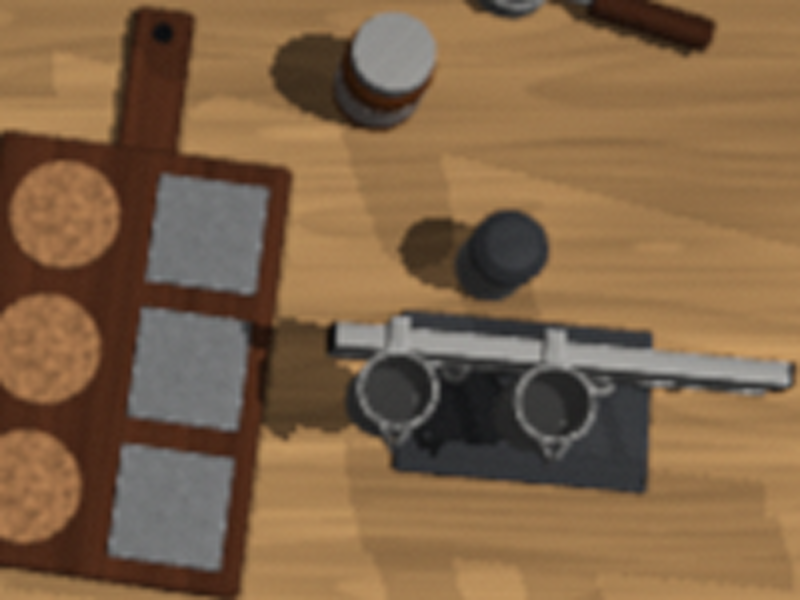

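```bash
cat > meas.py <<'E'
from h import *
c=load('top')
def P(crop,X,Y,z):
    o={'L':100,'R':230}[crop]; return px2w(c,(X+.5)/4-.5+o,(Y+.5)/4-.5+115,z)
pts={'cork3':('L',585,214,.02),'cork2':('L',565,348,.02),'cork1':('L',545,486,.02),'sl3':('L',728,234,.02),'sl2':('L',709,370,.02),'sl1':('L',691,507,.02),
'cupA':('L',97,300,.065),'cupAtip':('L',170,321,.045),'cupB':('L',214,441,.065),'cupBtip':('L',157,414,.045),
'J1':('R',398,390,.147),'J1beak':('R',397,440,.145),'J1h':('R',400,335,.14),'J2':('R',555,403,.147),'J2beak':('R',553,455,.145),'J2h':('R',556,345,.14),
'railL':('R',335,337,.135),'railR':('R',793,375,.135),'shaker':('R',508,240,.094),'jar':('R',393,55,.11),'tumbler':('L',236,248,.07),'tamper':('L',390,112,0.0),'bowl':('L',200,118,.05),'paddletip':('L',683,10,.018)}
W={k:P(*v) for k,v in pts.items()}
if __name__=='__main__':
    for k,v in W.items(): print(k,np.round(v,4))
    a=lambda p,q:np.degrees(np.arctan2(*(W[q]-W[p])[[1,0]]))
    for p,q in [('cork1','cork3'),('sl1','sl3'),('cork2','sl2'),('railL','railR'),('cupA','cupAtip'),('cupB','cupBtip'),('J1beak','J1'),('J2beak','J2')]: print(p,q,a(p,q),np.linalg.norm(W[p]-W[q]))
E
python3 meas.py
```

```text
cork3 [0.6587 0.0376 0.02  ]
cork2 [0.5498 0.0529 0.02  ]
cork1 [0.4406 0.0677 0.02  ]
sl3 [ 0.6422 -0.0772  0.02  ]
sl2 [ 0.5323 -0.0613  0.02  ]
sl1 [ 0.4245 -0.0466  0.02  ]
cupA [0.5809 0.4152 0.065 ]
cupAtip [0.5675 0.3626 0.045 ]
cupB [0.4714 0.3194 0.065 ]
cupBtip [0.4942 0.3694 0.045 ]
J1 [ 0.5013 -0.2072  0.147 ]
J1beak [ 0.4655 -0.2058  0.145 ]
J1h [ 0.5424 -0.2107  0.14  ]
J2 [ 0.4921 -0.3194  0.147 ]
J2beak [ 0.4549 -0.3169  0.145 ]
J2h [ 0.5351 -0.3235  0.14  ]
railL [ 0.5417 -0.164   0.135 ]
railR [ 0.514  -0.4948  0.135 ]
shaker [ 0.6222 -0.3013  0.094 ]
jar [ 0.7634 -0.2156  0.11  ]
tumbler [0.621  0.3073 0.07  ]
tamper [0.7492 0.1997 0.    ]
bowl [0.7308 0.3448 0.05  ]
paddletip [ 0.8305 -0.042   0.018 ]
cork1 cork3 -7.878155661501447 0.2201279326290403
sl1 sl3 -8.024160556376744 0.21983275544919623
cork2 sl2 -98.71768000130217 0.11551838350790157
railL railR -94.78327312523471 0.331927006852404
cupA cupAtip -104.24452625800703 0.05784051365737556
cupB cupBtip 65.50544716351462 0.05853623062170165
J1beak J1 -2.206173017059753 0.03592837198633302
J2beak J2 -3.8813741370533803 0.037286556930063504
```

Emit:
servo_tool:
  rows:
    - {"tx": 0.024,"ty": -0.019,"rz": 0.123,"fingers": -1}
    - {"tx": 0.024,"ty": -0.019,"rz": 0.123}
    - {"tx": 0.024,"ty": -0.019,"rz": 0.123}
    - {"tx": 0.024,"ty": -0.019,"rz": 0.123}
    - {"tx": 0.024,"ty": -0.019,"rz": 0.123}
  newtons: 40

```text
invalid input
```

Emit:
servo_tool:
  rows:
    - {"tx": 0.024,"ty": -0.019,"rz": 0.123}
    - {"tx": 0.024,"ty": -0.019,"rz": 0.123}
    - {"tx": 0.024,"ty": -0.019,"rz": 0.123}
    - {"tx": 0.024,"ty": -0.019,"rz": 0.123}
    - {"tx": 0.024,"ty": -0.019,"rz": 0.123}

```text
invalid input
```

Emit:
servo_tool:
  rows:
    - {"tx": 0.024,"ty": -0.019,"tz": 0,"rx": 0,"ry": 0,"rz": 0.123,"fingers": -1}
  newtons: 40

```text
t: 0.18
tcp_pos: [0.2112, 0.525, 0.2408]
tool_rot: [0.104, 0.995, -0.001, -0.001]
force: [0.5, -0.5, 0.9]
finger_gap: 0.0849
```

Emit:
servo_tool:
  rows:
    - {"tx": 0.024,"ty": -0.019,"tz": 0,"rx": 0,"ry": 0,"rz": 0.123,"fingers": -1}
    - {"tx": 0.024,"ty": -0.019,"tz": 0,"rx": 0,"ry": 0,"rz": 0.123,"fingers": -1}
    - {"tx": 0.024,"ty": -0.019,"tz": 0,"rx": 0,"ry": 0,"rz": 0.123,"fingers": -1}
    - {"tx": 0.024,"ty": -0.019,"tz": 0,"rx": 0,"ry": 0,"rz": 0.123,"fingers": -1}
    - {"tx": 0.024,"ty": -0.019,"tz": 0,"rx": 0,"ry": 0,"rz": 0.123,"fingers": -1}

```text
t: 0.6
tcp_pos: [0.3322, 0.4261, 0.238]
tool_rot: [-0.207, 0.978, -0.003, -0.002]
force: [0.2, 0.5, 0.6]
finger_gap: 0.0853
```

Emit:
servo_tool:
  rows:
    - {"tx": 0.024,"ty": -0.019,"tz": -0.02,"rx": 0,"ry": 0,"rz": 0.123,"fingers": -1}
    - {"tx": 0.024,"ty": -0.019,"tz": -0.02,"rx": 0,"ry": 0,"rz": 0.123,"fingers": -1}
    - {"tx": 0.024,"ty": -0.019,"tz": -0.02,"rx": 0,"ry": 0,"rz": 0.123,"fingers": -1}
    - {"tx": 0.024,"ty": -0.019,"tz": -0.02,"rx": 0,"ry": 0,"rz": 0.123,"fingers": -1}
    - {"tx": 0.024,"ty": -0.019,"tz": -0.02,"rx": 0,"ry": 0,"rz": 0.123,"fingers": -1}

```text
t: 1.02
tcp_pos: [0.459, 0.3272, 0.1386]
tool_rot: [-0.498, 0.867, -0.001, 0.002]
force: [0.7, 0.5, 0.1]
finger_gap: 0.0855
```

Emit:
servo_tool:
  rows:
    - {"tx": 0.0124,"ty": -0.0078,"tz": -0.02,"rx": 0,"ry": 0,"rz": 0.101,"fingers": -1}
    - {"tx": 0,"ty": 0,"tz": -0.01,"rx": 0,"ry": 0,"rz": 0,"fingers": -1}

```text
t: 1.18
tcp_pos: [0.4752, 0.3142, 0.1044]
tool_rot: [-0.543, 0.84, -0.002, 0.001]
force: [0.1, -0.0, 0.0]
finger_gap: 0.0856
```

```bash
python3 - <<'E'
from h import *
o=load('side')['frame'].copy(); c=snap('side','s1.png',(140,120,300,240),5)
for n,p in {'A':(.581,.415,.034),'B':(.471,.319,.034)}.items():
    u,v=map(int,w2px(c,p)); s=np.s_[v-9:v+9,u-9:u+9]; print(n,u,v,np.abs(c['frame'][s].astype(int)-o[s]).mean())
E
```

```text
A 202 147 13.768518518518519
B 184 166 2.2582304526748973
```

Emit:
servo_tool:
  rows:
    - {"tx": -0.0035,"ty": 0.005,"tz": 0,"rx": 0,"ry": 0,"rz": 0,"fingers": -1}
    - {"tx": 0,"ty": 0,"tz": 0,"rx": 0,"ry": 0,"rz": 0,"fingers": -1}
    - {"tx": 0,"ty": 0,"tz": -0.022,"rx": 0,"ry": 0,"rz": 0,"fingers": -1}
    - {"tx": 0,"ty": 0,"tz": -0.022,"rx": 0,"ry": 0,"rz": 0,"fingers": -1}
    - {"tx": 0,"ty": 0,"tz": -0.02,"rx": 0,"ry": 0,"rz": 0,"fingers": -1}

```text
t: 1.65
tcp_pos: [0.4717, 0.3231, 0.0434]
tool_rot: [-0.541, 0.841, -0.001, 0.004]
force: [0.3, 0.8, -0.3]
finger_gap: 0.0857
```

View pics/s1.png

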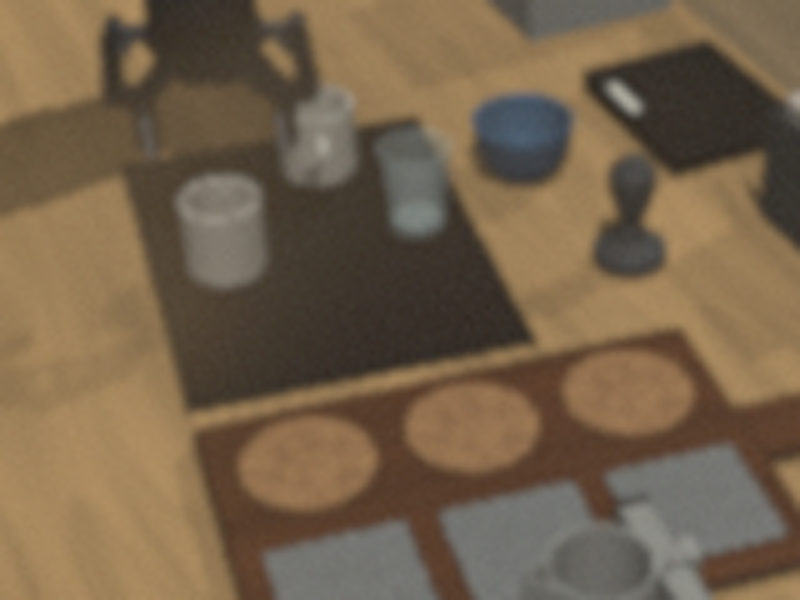

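The crop shows both cups in place (B at 220,230; A at 320,140), with the jaws above and straddling cup B. Closing.

Emit:
servo_tool:
  rows:
    - {"tx": 0,"ty": -0.0037,"tz": -0.003,"rx": 0,"ry": 0,"rz": 0,"fingers": -1}
    - {"tx": 0,"ty": 0,"tz": 0,"rx": 0,"ry": 0,"rz": 0,"fingers": 1}
    - {"tx": 0,"ty": 0,"tz": 0,"rx": 0,"ry": 0,"rz": 0,"fingers": 1}
    - {"tx": 0,"ty": 0,"tz": 0,"rx": 0,"ry": 0,"rz": 0,"fingers": 1}
    - {"tx": 0,"ty": 0,"tz": 0,"rx": 0,"ry": 0,"rz": 0,"fingers": 1}

```text
t: 2.07
tcp_pos: [0.4695, 0.3219, 0.0425]
tool_rot: [-0.543, 0.84, -0.002, 0.004]
force: [0.5, 0.1, -2.0]
finger_gap: 0.0594
```

Emit:
servo_tool:
  rows:
    - {"tx": 0,"ty": 0,"tz": 0,"rx": 0,"ry": 0,"rz": 0,"fingers": 1}
    - {"tx": 0,"ty": 0,"tz": 0,"rx": 0,"ry": 0,"rz": 0,"fingers": 1}
    - {"tx": 0,"ty": 0,"tz": 0,"rx": 0,"ry": 0,"rz": 0,"fingers": 1}

```text
t: 2.32
tcp_pos: [0.4704, 0.3227, 0.0448]
tool_rot: [-0.543, 0.84, -0.002, 0.006]
force: [-0.1, -0.2, -2.2]
finger_gap: 0.0592
```

Emit:
servo_tool:
  rows:
    - {"tx": 0,"ty": 0,"tz": 0.035,"rx": 0,"ry": 0,"rz": 0,"fingers": 1}
    - {"tx": 0,"ty": 0,"tz": 0.035,"rx": 0,"ry": 0,"rz": 0,"fingers": 1}
    - {"tx": -0.0036,"ty": -0.031,"tz": 0.015,"rx": 0,"ry": 0,"rz": -0.107,"fingers": 1}
    - {"tx": -0.0036,"ty": -0.031,"tz": 0,"rx": 0,"ry": 0,"rz": -0.107,"fingers": 1}
    - {"tx": -0.0036,"ty": -0.031,"tz": 0,"rx": 0,"ry": 0,"rz": -0.107,"fingers": 1}

```text
t: 2.73
tcp_pos: [0.4593, 0.2315, 0.1325]
tool_rot: [-0.401, 0.916, -0.001, 0.006]
force: [-0.1, 0.3, -2.0]
finger_gap: 0.0598
```

Emit:
servo_tool:
  rows:
    - {"tx": -0.0036,"ty": -0.031,"tz": 0,"rx": 0,"ry": 0,"rz": -0.107,"fingers": 1}
    - {"tx": -0.0036,"ty": -0.031,"tz": 0,"rx": 0,"ry": 0,"rz": -0.107,"fingers": 1}
    - {"tx": -0.0036,"ty": -0.031,"tz": 0,"rx": 0,"ry": 0,"rz": -0.107,"fingers": 1}
    - {"tx": -0.0036,"ty": -0.031,"tz": 0,"rx": 0,"ry": 0,"rz": -0.107,"fingers": 1}
    - {"tx": -0.0036,"ty": -0.031,"tz": 0,"rx": 0,"ry": 0,"rz": -0.107,"fingers": 1}

```text
t: 3.15
tcp_pos: [0.4405, 0.0706, 0.1351]
tool_rot: [-0.132, 0.991, -0.003, 0.009]
force: [0.7, -0.3, -2.0]
finger_gap: 0.0595
```

Emit:
servo_tool:
  rows:
    - {"tx": -0.0036,"ty": -0.031,"tz": 0,"rx": 0,"ry": 0,"rz": -0.107,"fingers": 1}
    - {"tx": -0.0036,"ty": -0.025,"tz": 0,"rx": 0,"ry": 0,"rz": -0.107,"fingers": 1}
    - {"tx": -0.0036,"ty": -0.02,"tz": 0,"rx": 0,"ry": 0,"rz": -0.08,"fingers": 1}
    - {"tx": 0,"ty": 0,"tz": 0,"rx": 0,"ry": 0,"rz": 0,"fingers": 1}

```text
t: 3.48
tcp_pos: [0.4279, -0.0136, 0.1361]
tool_rot: [0.028, 1.0, -0.006, 0.009]
force: [0.2, 1.9, -2.1]
finger_gap: 0.0595
```

Emit:
servo_tool:
  rows:
    - {"tx": -0.0034,"ty": -0.03,"tz": -0.01,"rx": 0.012,"ry": 0.018,"rz": -0.079,"fingers": 1}
    - {"tx": 0,"ty": 0,"tz": -0.02,"rx": 0,"ry": 0,"rz": 0,"fingers": 1}
    - {"tx": 0,"ty": 0,"tz": -0.01,"rx": 0,"ry": 0,"rz": 0,"fingers": 1}
    - {"tx": 0,"ty": 0,"tz": 0,"rx": 0,"ry": 0,"rz": 0,"fingers": 1}

```text
t: 3.82
tcp_pos: [0.4262, -0.0463, 0.0971]
tool_rot: [0.07, 0.998, -0.0, 0.002]
force: [0.4, 0.1, -1.7]
finger_gap: 0.0596
```

Emit:
servo_tool:
  rows:
    - {"tx": -0.0015,"ty": 0,"tz": -0.015,"rx": 0,"ry": 0,"rz": 0.005,"fingers": 1}
    - {"tx": 0,"ty": 0,"tz": -0.012,"rx": 0,"ry": 0,"rz": 0,"fingers": 1}
    - {"tx": 0,"ty": 0,"tz": -0.003,"rx": 0,"ry": 0,"rz": 0,"fingers": 1}
    - {"tx": 0,"ty": 0,"tz": -0.003,"rx": 0,"ry": 0,"rz": 0,"fingers": 1}

```text
t: 4.15
tcp_pos: [0.426, -0.0448, 0.0651]
tool_rot: [0.065, 0.998, 0.0, 0.003]
force: [-0.9, 1.0, -0.7]
finger_gap: 0.0592
```

Emit:
servo_tool:
  rows:
    - {"tx": -0.001,"ty": -0.0015,"tz": -0.002,"rx": 0,"ry": 0,"rz": 0,"fingers": 1}
    - {"tx": 0,"ty": 0,"tz": -0.002,"rx": 0,"ry": 0,"rz": 0,"fingers": 1}

```text
t: 4.32
tcp_pos: [0.4255, -0.0456, 0.0617]
tool_rot: [0.063, 0.998, 0.0, 0.004]
force: [-0.0, 0.9, -1.6]
finger_gap: 0.0595
```

Emit:
servo_tool:
  rows:
    - {"tx": 0,"ty": 0,"tz": -0.002,"rx": 0,"ry": 0.006,"rz": -0.012,"fingers": 1}
    - {"tx": 0,"ty": 0,"tz": -0.001,"rx": 0,"ry": 0,"rz": 0,"fingers": 1}

```text
t: 4.48
tcp_pos: [0.4261, -0.0455, 0.0594]
tool_rot: [0.07, 0.998, 0.0, 0.001]
force: [0.3, 0.3, -2.0]
finger_gap: 0.0594
```

Emit:
servo_tool:
  rows:
    - {"tx": 0,"ty": 0,"tz": -0.001,"rx": 0,"ry": 0,"rz": 0,"fingers": 1}

```text
t: 4.57
tcp_pos: [0.4265, -0.0455, 0.0586]
tool_rot: [0.069, 0.998, -0.0, 0.002]
force: [-0.0, -0.4, -1.4]
finger_gap: 0.0597
```

Emit:
servo_tool:
  rows:
    - {"tx": -0.0015,"ty": -0.001,"tz": -0.0015,"rx": 0,"ry": 0,"rz": 0,"fingers": 1}
    - {"tx": 0,"ty": 0,"tz": -0.0015,"rx": 0,"ry": 0,"rz": 0,"fingers": 1}

```text
t: 4.73
tcp_pos: [0.4256, -0.0467, 0.0572]
tool_rot: [0.069, 0.998, -0.0, 0.002]
force: [-11.1, 2.7, 34.3]
finger_gap: 0.0594
```

Emit:
servo_tool:
  rows:
    - {"tx": 0,"ty": 0,"tz": -0.0015,"rx": 0,"ry": 0,"rz": 0,"fingers": 1}

```text
t: 4.82
tcp_pos: [0.4256, -0.0467, 0.0572]
tool_rot: [0.069, 0.998, -0.0, 0.003]
force: [-6.4, 2.6, 20.2]
finger_gap: 0.0592
```

Emit:
servo_tool:
  rows:
    - {"tx": 0,"ty": 0,"tz": 0.0005,"rx": 0,"ry": 0,"rz": 0,"fingers": 0}
    - {"tx": 0,"ty": 0,"tz": 0,"rx": 0,"ry": 0,"rz": 0,"fingers": -1}
    - {"tx": 0,"ty": 0,"tz": 0,"rx": 0,"ry": 0,"rz": 0,"fingers": -1}
    - {"tx": 0,"ty": 0,"tz": 0,"rx": 0,"ry": 0,"rz": 0,"fingers": -1}
    - {"tx": 0,"ty": 0,"tz": 0,"rx": 0,"ry": 0,"rz": 0,"fingers": -1}

```text
t: 5.23
tcp_pos: [0.4266, -0.0474, 0.0593]
tool_rot: [0.069, 0.998, -0.001, 0.004]
force: [0.4, 0.2, 0.4]
finger_gap: 0.0856
```

Emit:
servo_tool:
  rows:
    - {"tx": 0,"ty": 0,"tz": 0.02,"rx": 0,"ry": 0,"rz": 0,"fingers": -1}
    - {"tx": 0,"ty": 0,"tz": 0.035,"rx": 0,"ry": 0,"rz": 0,"fingers": -1}
    - {"tx": 0,"ty": 0,"tz": 0.035,"rx": 0,"ry": 0,"rz": 0,"fingers": -1}
    - {"tx": 0.011,"ty": 0.033,"tz": 0,"rx": 0,"ry": 0,"rz": -0.12,"fingers": -1}
    - {"tx": 0.011,"ty": 0.033,"tz": 0,"rx": 0,"ry": 0,"rz": -0.12,"fingers": -1}

```text
t: 5.65
tcp_pos: [0.4443, 0.0108, 0.1508]
tool_rot: [0.185, 0.983, -0.0, 0.002]
force: [0.6, -1.1, -0.4]
finger_gap: 0.0851
```

Emit:
servo_tool:
  rows:
    - {"tx": 0.011,"ty": 0.033,"tz": 0,"rx": 0,"ry": 0,"rz": -0.12,"fingers": -1}
    - {"tx": 0.011,"ty": 0.033,"tz": 0,"rx": 0,"ry": 0,"rz": -0.12,"fingers": -1}
    - {"tx": 0.011,"ty": 0.033,"tz": 0,"rx": 0,"ry": 0,"rz": -0.12,"fingers": -1}
    - {"tx": 0.011,"ty": 0.033,"tz": 0,"rx": 0,"ry": 0,"rz": -0.12,"fingers": -1}
    - {"tx": 0.011,"ty": 0.033,"tz": 0,"rx": 0,"ry": 0,"rz": -0.12,"fingers": -1}

```text
t: 6.07
tcp_pos: [0.4992, 0.1701, 0.1524]
tool_rot: [0.459, 0.889, -0.001, 0.004]
force: [0.8, -0.5, 0.3]
finger_gap: 0.0853
```

```bash
python3 - <<'E'
from h import *
o=telemetry.get_obs(); print(o['tcp_pos'],o['tool_rot'])
o=load('top')['frame'].copy(); c=snap('top','t1.png',(100,115,300,265),4)
for n,p in {'A':(.581,.415,.065),'B':(.471,.319,.065)}.items():
    u,v=map(int,w2px(c,p)); s=np.s_[v-9:v+9,u-9:u+9]; print(n,u,v,np.abs(c['frame'][s].astype(int)-o[s]).mean())
E
```

```text
[0.4992135  0.17007313 0.15243972] [ 4.58652640e-01  8.88605935e-01 -6.08724578e-04  4.10832063e-03]
A 123 189 52.53600823045267
B 153 224 48.86008230452675
```

View pics/t1.png

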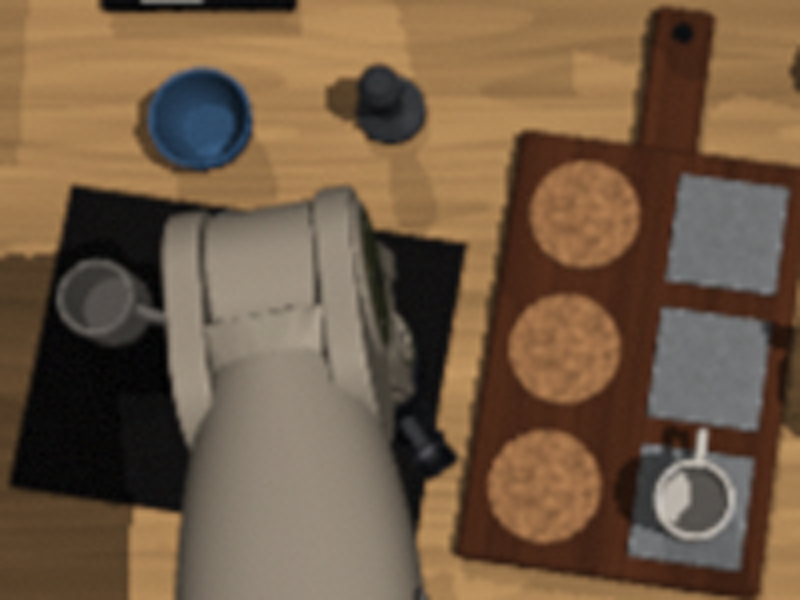

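Cup A is unmoved (97,300, in the arm's shadow); cup B stands on slate1, rim at (694,499), handle towards the paddle.

Emit:
servo_tool:
  rows:
    - {"tx": 0.0102,"ty": 0.0306,"tz": 0,"rx": 0,"ry": 0,"rz": -0.108,"fingers": -1}
    - {"tx": 0.0102,"ty": 0.0306,"tz": 0,"rx": 0,"ry": 0,"rz": -0.108,"fingers": -1}
    - {"tx": 0.0102,"ty": 0.0306,"tz": 0,"rx": 0,"ry": 0,"rz": -0.108,"fingers": -1}
    - {"tx": 0.0102,"ty": 0.0306,"tz": 0,"rx": 0,"ry": 0,"rz": -0.108,"fingers": -1}
    - {"tx": 0.0102,"ty": 0.0306,"tz": 0,"rx": 0,"ry": 0,"rz": -0.108,"fingers": -1}

```text
t: 6.53
tcp_pos: [0.5522, 0.3323, 0.1501]
tool_rot: [0.688, 0.725, -0.002, 0.004]
force: [1.0, -0.1, 0.8]
finger_gap: 0.0854
```

Emit:
servo_tool:
  rows:
    - {"tx": 0.0102,"ty": 0.0306,"tz": 0,"rx": 0,"ry": 0,"rz": -0.108,"fingers": -1}
    - {"tx": 0.0102,"ty": 0.03,"tz": -0.02,"rx": 0,"ry": 0,"rz": -0.108,"fingers": -1}
    - {"tx": 0.006,"ty": 0.02,"tz": -0.02,"rx": 0,"ry": 0,"rz": -0.08,"fingers": -1}
    - {"tx": 0,"ty": 0,"tz": 0,"rx": 0,"ry": 0,"rz": 0,"fingers": -1}
    - {"tx": 0,"ty": 0,"tz": 0,"rx": 0,"ry": 0,"rz": 0,"fingers": -1}

```text
t: 6.95
tcp_pos: [0.5809, 0.4232, 0.1055]
tool_rot: [0.791, 0.612, -0.001, 0.003]
force: [-0.4, 0.3, 0.1]
finger_gap: 0.0854
```

Emit:
servo_tool:
  rows:
    - {"tx": 0,"ty": -0.008,"tz": 0,"rx": 0,"ry": 0,"rz": 0.005,"fingers": -1}
    - {"tx": 0,"ty": 0,"tz": -0.01,"rx": 0,"ry": 0,"rz": 0,"fingers": -1}
    - {"tx": 0,"ty": 0,"tz": -0.02,"rx": 0,"ry": 0,"rz": 0,"fingers": -1}
    - {"tx": 0,"ty": 0,"tz": -0.02,"rx": 0,"ry": 0,"rz": 0,"fingers": -1}
    - {"tx": 0,"ty": 0,"tz": -0.01,"rx": 0,"ry": 0,"rz": 0,"fingers": -1}

```text
t: 7.37
tcp_pos: [0.5829, 0.4103, 0.0479]
tool_rot: [0.788, 0.615, 0.002, 0.004]
force: [-0.7, 0.3, -0.3]
finger_gap: 0.0856
```

Emit:
servo_tool:
  rows:
    - {"tx": -0.002,"ty": 0.005,"tz": -0.006,"rx": 0,"ry": 0,"rz": 0,"fingers": -1}
    - {"tx": 0,"ty": 0,"tz": -0.001,"rx": 0,"ry": 0,"rz": 0,"fingers": -1}

```text
t: 7.53
tcp_pos: [0.5798, 0.4123, 0.0391]
tool_rot: [0.789, 0.614, -0.0, 0.004]
force: [-0.9, -0.8, 0.5]
finger_gap: 0.0853
```

Emit:
servo_tool:
  rows:
    - {"tx": 0,"ty": 0,"tz": 0,"rx": 0,"ry": 0,"rz": 0,"fingers": 1}
    - {"tx": 0,"ty": 0,"tz": 0,"rx": 0,"ry": 0,"rz": 0,"fingers": 1}
    - {"tx": 0,"ty": 0,"tz": 0,"rx": 0,"ry": 0,"rz": 0,"fingers": 1}
    - {"tx": 0,"ty": 0,"tz": 0,"rx": 0,"ry": 0,"rz": 0,"fingers": 1}
    - {"tx": 0,"ty": 0,"tz": 0,"rx": 0,"ry": 0,"rz": 0,"fingers": 1}

```text
t: 7.95
tcp_pos: [0.5813, 0.4123, 0.0427]
tool_rot: [0.789, 0.614, 0.002, 0.004]
force: [-0.1, -1.0, -2.3]
finger_gap: 0.0597
```

Emit:
servo_tool:
  rows:
    - {"tx": 0,"ty": 0,"tz": 0.03,"rx": 0,"ry": 0,"rz": 0,"fingers": 1}
    - {"tx": 0,"ty": 0,"tz": 0.04,"rx": 0,"ry": 0,"rz": 0,"fingers": 1}
    - {"tx": 0,"ty": 0,"tz": 0.04,"rx": 0,"ry": 0,"rz": 0,"fingers": 1}
    - {"tx": 0.004,"ty": -0.0306,"tz": 0,"rx": 0,"ry": 0,"rz": 0.105,"fingers": 1}
    - {"tx": 0.004,"ty": -0.0306,"tz": 0,"rx": 0,"ry": 0,"rz": 0.105,"fingers": 1}

```text
t: 8.37
tcp_pos: [0.5853, 0.3546, 0.154]
tool_rot: [0.715, 0.699, 0.0, 0.004]
force: [0.9, -0.8, -2.6]
finger_gap: 0.0593
```

Emit:
servo_tool:
  rows:
    - {"tx": 0.004,"ty": -0.0306,"tz": 0,"rx": 0,"ry": 0,"rz": 0.105,"fingers": 1}
    - {"tx": 0.004,"ty": -0.0306,"tz": 0,"rx": 0,"ry": 0,"rz": 0.105,"fingers": 1}
    - {"tx": 0.004,"ty": -0.0306,"tz": 0,"rx": 0,"ry": 0,"rz": 0.105,"fingers": 1}
    - {"tx": 0.004,"ty": -0.0306,"tz": 0,"rx": 0,"ry": 0,"rz": 0.105,"fingers": 1}
    - {"tx": 0.004,"ty": -0.0306,"tz": 0,"rx": 0,"ry": 0,"rz": 0.105,"fingers": 1}

```text
t: 8.78
tcp_pos: [0.6065, 0.1987, 0.1588]
tool_rot: [0.495, 0.869, 0.005, 0.006]
force: [0.5, -1.0, -1.8]
finger_gap: 0.0597
```

Emit:
servo_tool:
  rows:
    - {"tx": 0.004,"ty": -0.0306,"tz": 0,"rx": 0,"ry": 0,"rz": 0.105,"fingers": 1}
    - {"tx": 0.004,"ty": -0.0306,"tz": 0,"rx": 0,"ry": 0,"rz": 0.105,"fingers": 1}
    - {"tx": 0.004,"ty": -0.0306,"tz": 0,"rx": 0,"ry": 0,"rz": 0.105,"fingers": 1}
    - {"tx": 0.004,"ty": -0.0306,"tz": 0,"rx": 0,"ry": 0,"rz": 0.105,"fingers": 1}
    - {"tx": 0.004,"ty": -0.0306,"tz": 0,"rx": 0,"ry": 0,"rz": 0.105,"fingers": 1}

```text
t: 9.2
tcp_pos: [0.6262, 0.0389, 0.1603]
tool_rot: [0.239, 0.971, 0.007, 0.005]
force: [0.8, -0.3, -2.6]
finger_gap: 0.0593
```

Emit:
servo_tool:
  rows:
    - {"tx": 0.004,"ty": -0.0306,"tz": 0,"rx": 0,"ry": 0,"rz": 0.105,"fingers": 1}
    - {"tx": 0.004,"ty": -0.0306,"tz": 0,"rx": 0,"ry": 0,"rz": 0.105,"fingers": 1}

```text
t: 9.37
tcp_pos: [0.634, -0.0252, 0.1608]
tool_rot: [0.13, 0.992, 0.008, 0.004]
force: [1.0, -0.1, -2.1]
finger_gap: 0.0593
```

Emit:
servo_tool:
  rows:
    - {"tx": 0.006,"ty": -0.028,"tz": -0.02,"rx": -0.008,"ry": 0.005,"rz": 0.061,"fingers": 1}
    - {"tx": 0.004,"ty": -0.016,"tz": -0.02,"rx": -0.007,"ry": 0.005,"rz": 0.055,"fingers": 1}
    - {"tx": 0,"ty": 0,"tz": -0.015,"rx": 0,"ry": 0,"rz": 0,"fingers": 1}
    - {"tx": 0,"ty": 0,"tz": 0,"rx": 0,"ry": 0,"rz": 0,"fingers": 1}

```text
t: 9.7
tcp_pos: [0.6466, -0.0802, 0.1067]
tool_rot: [0.071, 0.997, -0.002, 0.003]
force: [-0.8, 0.2, -2.3]
finger_gap: 0.0596
```

Emit:
servo_tool:
  rows:
    - {"tx": -0.0015,"ty": 0.003,"tz": -0.015,"rx": 0.004,"ry": 0.006,"rz": 0,"fingers": 1}
    - {"tx": 0,"ty": 0,"tz": -0.015,"rx": 0,"ry": 0,"rz": 0,"fingers": 1}
    - {"tx": 0,"ty": 0,"tz": -0.01,"rx": 0,"ry": 0,"rz": 0,"fingers": 1}
    - {"tx": 0,"ty": 0,"tz": -0.001,"rx": 0,"ry": 0,"rz": 0,"fingers": 1}

```text
t: 10.03
tcp_pos: [0.6453, -0.0757, 0.0647]
tool_rot: [0.071, 0.997, 0.001, 0.0]
force: [-0.4, -0.1, -1.5]
finger_gap: 0.0593
```

Emit:
servo_tool:
  rows:
    - {"tx": 0,"ty": -0.001,"tz": -0.003,"rx": 0,"ry": 0,"rz": 0,"fingers": 1}
    - {"tx": 0,"ty": 0,"tz": -0.0015,"rx": 0,"ry": 0,"rz": 0,"fingers": 1}

```text
t: 10.2
tcp_pos: [0.6452, -0.0751, 0.0601]
tool_rot: [0.07, 0.998, 0.001, 0.0]
force: [0.0, 0.2, -1.8]
finger_gap: 0.0596
```

Emit:
servo_tool:
  rows:
    - {"tx": 0,"ty": 0,"tz": -0.0015,"rx": 0,"ry": 0,"rz": 0,"fingers": 1}

```text
t: 10.28
tcp_pos: [0.6455, -0.0746, 0.059]
tool_rot: [0.07, 0.998, 0.001, 0.0]
force: [0.5, -0.1, -1.4]
finger_gap: 0.0596
```

Emit:
servo_tool:
  rows:
    - {"tx": 0,"ty": 0,"tz": -0.0015,"rx": 0,"ry": 0,"rz": 0,"fingers": 1}

```text
t: 10.37
tcp_pos: [0.6459, -0.0744, 0.058]
tool_rot: [0.069, 0.998, 0.001, 0.001]
force: [0.3, -0.5, -0.9]
finger_gap: 0.0593
```

Emit:
servo_tool:
  rows:
    - {"tx": -0.0005,"ty": -0.002,"tz": -0.0015,"rx": 0,"ry": 0,"rz": 0,"fingers": 1}

```text
t: 10.45
tcp_pos: [0.646, -0.0751, 0.0576]
tool_rot: [0.069, 0.998, 0.002, 0.002]
force: [-2.3, 5.5, 7.7]
finger_gap: 0.0593
```

Emit:
servo_tool:
  rows:
    - {"tx": 0,"ty": 0,"tz": -0.001,"rx": 0,"ry": 0,"rz": 0,"fingers": 1}

```text
t: 10.53
tcp_pos: [0.6463, -0.075, 0.0577]
tool_rot: [0.069, 0.998, 0.002, 0.002]
force: [-1.8, -1.1, -0.2]
finger_gap: 0.0595
```

Emit:
servo_tool:
  rows:
    - {"tx": 0,"ty": 0,"tz": 0,"rx": 0,"ry": 0,"rz": 0,"fingers": 0}
    - {"tx": 0,"ty": 0,"tz": 0,"rx": 0,"ry": 0,"rz": 0,"fingers": -1}
    - {"tx": 0,"ty": 0,"tz": 0,"rx": 0,"ry": 0,"rz": 0,"fingers": -1}
    - {"tx": 0,"ty": 0,"tz": 0,"rx": 0,"ry": 0,"rz": 0,"fingers": -1}
    - {"tx": 0,"ty": 0,"tz": 0.02,"rx": 0,"ry": 0,"rz": 0,"fingers": -1}

```text
t: 10.95
tcp_pos: [0.6453, -0.0757, 0.0759]
tool_rot: [0.069, 0.998, 0.001, 0.001]
force: [-0.0, 0.5, -0.2]
finger_gap: 0.085
```

Emit:
servo_tool:
  rows:
    - {"tx": 0,"ty": 0,"tz": 0.035,"rx": 0,"ry": 0,"rz": 0,"fingers": -1}
    - {"tx": 0,"ty": 0,"tz": 0.035,"rx": 0,"ry": 0,"rz": 0,"fingers": -1}
    - {"tx": 0,"ty": 0,"tz": 0.035,"rx": 0,"ry": 0,"rz": 0,"fingers": -1}
    - {"tx": -0.028,"ty": -0.026,"tz": 0,"rx": 0,"ry": 0,"rz": 0.01,"fingers": -1}
    - {"tx": -0.028,"ty": -0.026,"tz": 0,"rx": 0,"ry": 0,"rz": 0.01,"fingers": -1}

```text
t: 11.37
tcp_pos: [0.5942, -0.1261, 0.1883]
tool_rot: [0.055, 0.998, 0.001, 0.005]
force: [-0.6, -0.4, -0.7]
finger_gap: 0.0856
```

Emit:
servo_tool:
  rows:
    - {"tx": -0.028,"ty": -0.026,"tz": 0,"rx": 0,"ry": 0,"rz": 0.01,"fingers": -1}
    - {"tx": -0.028,"ty": -0.026,"tz": 0,"rx": 0,"ry": 0,"rz": 0.01,"fingers": -1}
    - {"tx": -0.02,"ty": -0.02,"tz": 0,"rx": 0,"ry": 0,"rz": 0.01,"fingers": -1}
    - {"tx": 0,"ty": 0,"tz": 0,"rx": 0,"ry": 0,"rz": 0,"fingers": -1}

```text
t: 11.7
tcp_pos: [0.514, -0.2044, 0.1927]
tool_rot: [0.04, 0.999, -0.002, 0.009]
force: [0.3, 0.4, -0.0]
finger_gap: 0.0854
```

Emit:
servo_tool:
  rows:
    - {"tx": -0.0127,"ty": -0.0028,"tz": 0,"rx": 0.003,"ry": 0.018,"rz": 0,"fingers": -1}
    - {"tx": 0,"ty": 0,"tz": 0,"rx": 0,"ry": 0,"rz": 0,"fingers": -1}
    - {"tx": 0,"ty": 0,"tz": -0.015,"rx": 0,"ry": 0,"rz": 0,"fingers": -1}

```text
t: 11.95
tcp_pos: [0.5013, -0.2098, 0.1812]
tool_rot: [0.042, 0.999, -0.003, 0.002]
force: [1.7, -0.0, -0.1]
finger_gap: 0.0854
```

```bash
python3 - <<'E'
from h import *
c=snap('side','s2.png',(180,150,360,330),3.3)
E
```

```text
(no output)
```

View pics/s2.png

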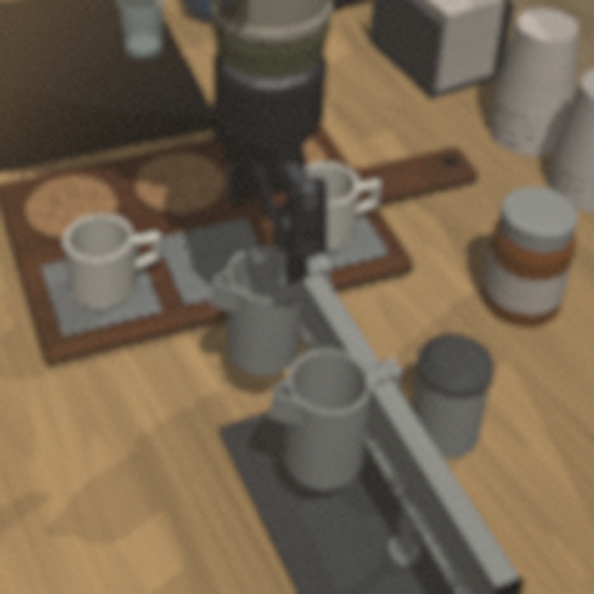

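Both cups stand on their slates with handles to the paddle. The jaws are above jug 1; checking the side-view projection against my jug estimate.

```bash
python3 - <<'E'
from h import *
c=load('side')
f=lambda p:((w2px(c,p)[0]-180)*3.3,(w2px(c,p)[1]-150)*3.3)
for n,p in {'J1rim':(.5013,-.2072,.147),'J2rim':(.4921,-.3194,.147),'nearfinger tip':(.497,-.259,.183),'farfinger':(.505,-.16,.183),'railL':(.5417,-.164,.135),'railR':(.514,-.4948,.135)}.items(): print(n,np.round(f(p)))
E
```

```text
J1rim [263. 272.]
J2rim [328. 379.]
nearfinger tip [293. 284.]
farfinger [239. 198.]
railL [281. 232.]
railR [508. 584.]
```

Emit:
servo_tool:
  rows:
    - {"tx": 0,"ty": 0.0026,"tz": -0.005,"rx": 0.004,"ry": 0.004,"rz": 0,"fingers": -1}
    - {"tx": 0,"ty": 0,"tz": -0.015,"rx": 0,"ry": 0,"rz": 0,"fingers": -1}
    - {"tx": 0,"ty": 0,"tz": -0.015,"rx": 0,"ry": 0,"rz": 0,"fingers": -1}

```text
t: 12.25
tcp_pos: [0.5022, -0.2044, 0.1425]
tool_rot: [0.04, 0.999, 0.001, -0.002]
force: [0.2, 0.3, -0.2]
finger_gap: 0.0855
```

Emit:
servo_tool:
  rows:
    - {"tx": 0,"ty": 0,"tz": -0.01,"rx": 0,"ry": 0,"rz": 0,"fingers": -1}
    - {"tx": 0,"ty": 0,"tz": -0.01,"rx": 0,"ry": 0,"rz": 0,"fingers": -1}

```text
t: 12.42
tcp_pos: [0.503, -0.2026, 0.1204]
tool_rot: [0.039, 0.999, 0.001, -0.002]
force: [0.5, 0.2, -1.2]
finger_gap: 0.0855
```

Emit:
servo_tool:
  rows:
    - {"tx": -0.001,"ty": -0.0045,"tz": -0.008,"rx": 0,"ry": -0.004,"rz": 0,"fingers": -1}
    - {"tx": 0,"ty": 0,"tz": 0,"rx": 0,"ry": 0,"rz": 0,"fingers": -1}
    - {"tx": 0,"ty": 0,"tz": 0,"rx": 0,"ry": 0,"rz": 0,"fingers": -1}

```text
t: 12.67
tcp_pos: [0.5014, -0.2055, 0.1088]
tool_rot: [0.038, 0.999, 0.003, -0.002]
force: [-0.4, -0.8, -0.3]
finger_gap: 0.0854
```

Emit:
servo_tool:
  rows:
    - {"tx": 0,"ty": 0,"tz": 0,"rx": 0,"ry": 0,"rz": 0,"fingers": 1}
    - {"tx": 0,"ty": 0,"tz": 0,"rx": 0,"ry": 0,"rz": 0,"fingers": 1}
    - {"tx": 0,"ty": 0,"tz": 0,"rx": 0,"ry": 0,"rz": 0,"fingers": 1}
    - {"tx": 0,"ty": 0,"tz": 0,"rx": 0,"ry": 0,"rz": 0,"fingers": 1}
    - {"tx": 0,"ty": 0,"tz": 0,"rx": 0,"ry": 0,"rz": 0,"fingers": 1}

```text
t: 13.08
tcp_pos: [0.5017, -0.2062, 0.1105]
tool_rot: [0.038, 0.999, 0.002, -0.002]
force: [-0.2, -0.1, -1.4]
finger_gap: 0.0579
```

Emit:
servo_tool:
  rows:
    - {"tx": 0,"ty": 0,"tz": 0.015,"rx": 0,"ry": 0,"rz": 0,"fingers": 1}
    - {"tx": 0,"ty": 0,"tz": 0.015,"rx": 0,"ry": 0,"rz": 0,"fingers": 1}

```text
t: 13.25
tcp_pos: [0.4996, -0.2049, 0.1382]
tool_rot: [0.038, 0.999, 0.004, -0.004]
force: [0.3, -0.3, -1.6]
finger_gap: 0.0575
```

Emit:
servo_tool:
  rows:
    - {"tx": 0,"ty": 0,"tz": 0.02,"rx": 0,"ry": 0,"rz": 0,"fingers": 1}
    - {"tx": 0,"ty": 0,"tz": 0.02,"rx": 0,"ry": 0,"rz": 0,"fingers": 1}
    - {"tx": 0,"ty": 0,"tz": 0.02,"rx": 0,"ry": 0,"rz": 0,"fingers": 1}
    - {"tx": 0,"ty": 0,"tz": 0,"rx": 0,"ry": 0,"rz": 0,"fingers": 1}

```text
t: 13.58
tcp_pos: [0.5012, -0.2053, 0.2027]
tool_rot: [0.038, 0.999, 0.003, -0.002]
force: [-0.3, -0.5, -1.1]
finger_gap: 0.0576
```

Emit:
servo_tool:
  rows:
    - {"tx": 0.0165,"ty": 0.027,"tz": 0,"rx": 0,"ry": 0,"rz": -0.0066,"fingers": 1}
    - {"tx": 0.0165,"ty": 0.027,"tz": 0,"rx": 0,"ry": 0,"rz": -0.0066,"fingers": 1}
    - {"tx": 0.0165,"ty": 0.027,"tz": 0,"rx": 0,"ry": 0,"rz": -0.0066,"fingers": 1}
    - {"tx": 0.0165,"ty": 0.027,"tz": 0,"rx": 0,"ry": 0,"rz": -0.0066,"fingers": 1}
    - {"tx": 0.0165,"ty": 0.027,"tz": 0,"rx": 0,"ry": 0,"rz": -0.0066,"fingers": 1}

```text
t: 14.0
tcp_pos: [0.5846, -0.0722, 0.2022]
tool_rot: [0.062, 0.998, 0.002, -0.001]
force: [0.4, -0.2, -2.3]
finger_gap: 0.0581
```

Emit:
servo_tool:
  rows:
    - {"tx": 0.0165,"ty": 0.027,"tz": 0,"rx": 0,"ry": 0,"rz": -0.0066,"fingers": 1}
    - {"tx": 0.0165,"ty": 0.027,"tz": 0,"rx": 0,"ry": 0,"rz": -0.0066,"fingers": 1}
    - {"tx": 0.0165,"ty": 0.027,"tz": 0,"rx": 0,"ry": 0,"rz": -0.0066,"fingers": 1}
    - {"tx": 0.01,"ty": 0.012,"tz": 0,"rx": 0,"ry": 0,"rz": -0.006,"fingers": 1}
    - {"tx": 0,"ty": 0,"tz": 0,"rx": 0,"ry": 0,"rz": 0,"fingers": 1}

```text
t: 14.42
tcp_pos: [0.6476, 0.0318, 0.1965]
tool_rot: [0.073, 0.997, 0.003, -0.002]
force: [0.9, -0.5, -1.6]
finger_gap: 0.0576
```

Emit:
servo_tool:
  rows:
    - {"tx": 0.011,"ty": 0.006,"tz": -0.015,"rx": -0.006,"ry": -0.004,"rz": 0.008,"fingers": 1}
    - {"tx": 0,"ty": 0,"tz": -0.025,"rx": 0,"ry": 0,"rz": 0,"fingers": 1}
    - {"tx": 0,"ty": 0,"tz": -0.025,"rx": 0,"ry": 0,"rz": 0,"fingers": 1}
    - {"tx": 0,"ty": 0,"tz": -0.015,"rx": 0,"ry": 0,"rz": 0,"fingers": 1}
    - {"tx": 0,"ty": 0,"tz": -0.01,"rx": 0,"ry": 0,"rz": 0,"fingers": 1}

```text
t: 14.83
tcp_pos: [0.6594, 0.0385, 0.1024]
tool_rot: [0.067, 0.998, -0.001, 0.002]
force: [0.2, 1.0, -1.9]
finger_gap: 0.0578
```

Emit:
servo_tool:
  rows:
    - {"tx": -0.001,"ty": -0.001,"tz": -0.012,"rx": 0,"ry": 0.003,"rz": -0.006,"fingers": 1}
    - {"tx": 0,"ty": 0,"tz": -0.01,"rx": 0,"ry": 0,"rz": 0,"fingers": 1}
    - {"tx": 0,"ty": 0,"tz": -0.003,"rx": 0,"ry": 0,"rz": 0,"fingers": 1}
    - {"tx": 0,"ty": 0,"tz": -0.001,"rx": 0,"ry": 0,"rz": 0,"fingers": 1}

```text
t: 15.17
tcp_pos: [0.6535, 0.0352, 0.069]
tool_rot: [0.071, 0.997, -0.001, -0.004]
force: [-2.6, 1.8, 11.4]
finger_gap: 0.0579
```

Emit:
servo_tool:
  rows:
    - {"tx": 0,"ty": 0,"tz": -0.0015,"rx": 0,"ry": 0,"rz": 0,"fingers": 1}

```text
t: 15.25
tcp_pos: [0.6535, 0.0352, 0.069]
tool_rot: [0.071, 0.997, -0.0, -0.004]
force: [-6.2, 2.1, 16.7]
finger_gap: 0.0578
```

Emit:
servo_tool:
  rows:
    - {"tx": 0,"ty": 0,"tz": -0.0015,"rx": 0,"ry": 0,"rz": 0,"fingers": 1}

```text
t: 15.33
tcp_pos: [0.6536, 0.0352, 0.069]
tool_rot: [0.071, 0.997, -0.0, -0.003]
force: [-2.4, 0.7, 3.5]
finger_gap: 0.0578
```

Emit:
servo_tool:
  rows:
    - {"tx": 0,"ty": 0,"tz": 0.004,"rx": 0,"ry": -0.006,"rz": 0,"fingers": 1}
    - {"tx": 0.004,"ty": 0.002,"tz": 0,"rx": 0,"ry": 0,"rz": 0,"fingers": 1}
    - {"tx": 0,"ty": 0,"tz": 0,"rx": 0,"ry": 0,"rz": 0,"fingers": 1}

```text
t: 15.58
tcp_pos: [0.6591, 0.0367, 0.0755]
tool_rot: [0.071, 0.997, -0.0, 0.002]
force: [0.7, -0.1, -1.1]
finger_gap: 0.0578
```

Emit:
servo_tool:
  rows:
    - {"tx": 0,"ty": 0,"tz": -0.002,"rx": 0,"ry": 0,"rz": 0,"fingers": 1}
    - {"tx": 0,"ty": 0,"tz": -0.001,"rx": 0,"ry": 0,"rz": 0,"fingers": 1}

```text
t: 15.75
tcp_pos: [0.6603, 0.0366, 0.0733]
tool_rot: [0.071, 0.997, -0.0, 0.003]
force: [-0.0, -0.2, -1.6]
finger_gap: 0.0574
```

Emit:
servo_tool:
  rows:
    - {"tx": 0,"ty": 0,"tz": -0.001,"rx": 0,"ry": 0,"rz": 0,"fingers": 1}

```text
t: 15.83
tcp_pos: [0.6605, 0.0366, 0.0722]
tool_rot: [0.071, 0.997, -0.0, 0.003]
force: [0.3, -0.0, -1.8]
finger_gap: 0.058
```

Emit:
servo_tool:
  rows:
    - {"tx": -0.001,"ty": 0,"tz": -0.0015,"rx": 0,"ry": 0.004,"rz": 0,"fingers": 1}
    - {"tx": 0,"ty": 0,"tz": -0.001,"rx": 0,"ry": 0,"rz": 0,"fingers": 1}

```text
t: 16.0
tcp_pos: [0.6594, 0.0367, 0.0692]
tool_rot: [0.071, 0.997, -0.0, 0.001]
force: [-1.3, 0.3, 7.1]
finger_gap: 0.058
```

Emit:
servo_tool:
  rows:
    - {"tx": 0,"ty": 0,"tz": -0.001,"rx": 0,"ry": 0,"rz": 0,"fingers": 1}

```text
t: 16.08
tcp_pos: [0.6595, 0.0367, 0.069]
tool_rot: [0.071, 0.997, -0.0, 0.001]
force: [-3.5, -0.2, 12.2]
finger_gap: 0.0579
```

Emit:
servo_tool:
  rows:
    - {"tx": 0,"ty": 0,"tz": 0,"rx": 0,"ry": 0,"rz": 0,"fingers": 0}
    - {"tx": 0,"ty": 0,"tz": 0,"rx": 0,"ry": 0,"rz": 0,"fingers": -1}
    - {"tx": 0,"ty": 0,"tz": 0,"rx": 0,"ry": 0,"rz": 0,"fingers": -1}
    - {"tx": 0,"ty": 0,"tz": 0,"rx": 0,"ry": 0,"rz": 0,"fingers": -1}
    - {"tx": 0,"ty": 0,"tz": 0.02,"rx": 0,"ry": 0,"rz": 0,"fingers": -1}

```text
t: 16.5
tcp_pos: [0.6572, 0.0367, 0.0857]
tool_rot: [0.071, 0.997, -0.0, -0.002]
force: [0.1, 0.0, -0.4]
finger_gap: 0.0855
```

Emit:
servo_tool:
  rows:
    - {"tx": 0,"ty": 0,"tz": 0.035,"rx": 0,"ry": 0,"rz": 0,"fingers": -1}
    - {"tx": 0,"ty": 0,"tz": 0.035,"rx": 0,"ry": 0,"rz": 0,"fingers": -1}
    - {"tx": 0,"ty": 0,"tz": 0.03,"rx": 0,"ry": 0,"rz": 0,"fingers": -1}
    - {"tx": -0.0135,"ty": -0.029,"tz": 0,"rx": 0,"ry": 0,"rz": 0.0047,"fingers": -1}
    - {"tx": -0.0135,"ty": -0.029,"tz": 0,"rx": 0,"ry": 0,"rz": 0.0047,"fingers": -1}

```text
t: 16.92
tcp_pos: [0.6317, -0.0177, 0.1911]
tool_rot: [0.062, 0.998, 0.0, -0.0]
force: [-0.2, 0.5, -1.1]
finger_gap: 0.0853
```

Emit:
servo_tool:
  rows:
    - {"tx": -0.0135,"ty": -0.029,"tz": 0,"rx": 0,"ry": 0,"rz": 0.0047,"fingers": -1}
    - {"tx": -0.0135,"ty": -0.029,"tz": 0,"rx": 0,"ry": 0,"rz": 0.0047,"fingers": -1}
    - {"tx": -0.0135,"ty": -0.029,"tz": 0,"rx": 0,"ry": 0,"rz": 0.0047,"fingers": -1}
    - {"tx": -0.0135,"ty": -0.029,"tz": 0,"rx": 0,"ry": 0,"rz": 0.0047,"fingers": -1}
    - {"tx": -0.0135,"ty": -0.029,"tz": 0,"rx": 0,"ry": 0,"rz": 0.0047,"fingers": -1}

```text
t: 17.33
tcp_pos: [0.5634, -0.1672, 0.1943]
tool_rot: [0.047, 0.999, -0.001, 0.004]
force: [0.5, -0.4, -0.4]
finger_gap: 0.0854
```

Emit:
servo_tool:
  rows:
    - {"tx": -0.0135,"ty": -0.029,"tz": 0,"rx": 0,"ry": 0,"rz": 0.0047,"fingers": -1}
    - {"tx": -0.0135,"ty": -0.029,"tz": 0,"rx": 0,"ry": 0,"rz": 0.0047,"fingers": -1}
    - {"tx": -0.0135,"ty": -0.029,"tz": 0,"rx": 0,"ry": 0,"rz": 0.0047,"fingers": -1}
    - {"tx": 0,"ty": 0,"tz": 0,"rx": 0,"ry": 0,"rz": 0,"fingers": -1}
    - {"tx": 0,"ty": 0,"tz": 0,"rx": 0,"ry": 0,"rz": 0,"fingers": -1}

```text
t: 17.75
tcp_pos: [0.5179, -0.2645, 0.1947]
tool_rot: [0.044, 0.999, -0.002, 0.005]
force: [-0.5, 0.9, -0.3]
finger_gap: 0.0854
```

Emit:
servo_tool:
  rows:
    - {"tx": -0.012,"ty": -0.026,"tz": 0,"rx": 0.004,"ry": 0.005,"rz": 0,"fingers": -1}
    - {"tx": -0.01,"ty": -0.02,"tz": 0,"rx": 0,"ry": 0.004,"rz": 0,"fingers": -1}
    - {"tx": 0,"ty": 0,"tz": 0,"rx": 0,"ry": 0,"rz": 0,"fingers": -1}
    - {"tx": 0,"ty": 0,"tz": 0,"rx": 0,"ry": 0,"rz": 0,"fingers": -1}

```text
t: 18.08
tcp_pos: [0.4964, -0.3102, 0.1947]
tool_rot: [0.043, 0.999, -0.0, 0.0]
force: [0.5, 0.6, -1.2]
finger_gap: 0.0855
```

```bash
python3 - <<'E'
from h import *
c=snap('side','s3.png',(180,150,360,330),3.3)
E
```

```text
(no output)
```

View pics/s3.png

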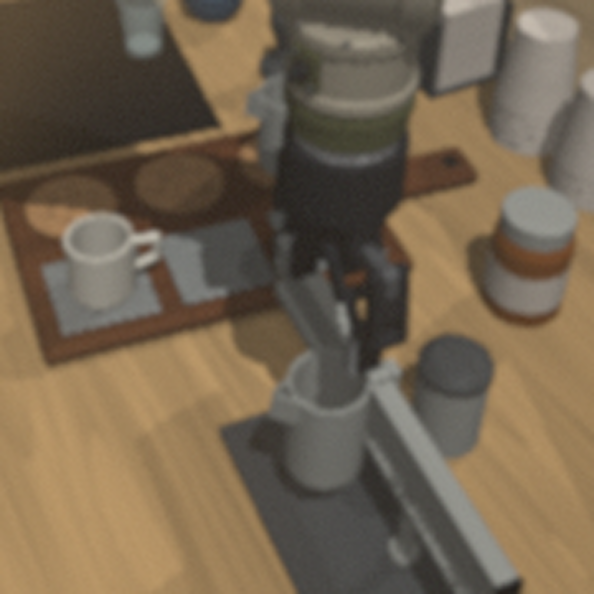

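Jug 2 still hangs at (325,375). Jug 1 is half hidden behind the arm, standing on the far cork at about (265,120).

Emit:
servo_tool:
  rows:
    - {"tx": -0.0043,"ty": -0.0092,"tz": 0,"rx": 0,"ry": 0,"rz": 0,"fingers": -1}
    - {"tx": 0,"ty": 0,"tz": -0.01,"rx": 0,"ry": 0,"rz": 0,"fingers": -1}
    - {"tx": 0,"ty": 0,"tz": 0,"rx": 0,"ry": 0,"rz": 0,"fingers": -1}

```text
t: 18.38
tcp_pos: [0.4936, -0.3171, 0.1841]
tool_rot: [0.04, 0.999, -0.0, 0.001]
force: [-1.6, -0.5, -1.0]
finger_gap: 0.0855
```

Emit:
servo_tool:
  rows:
    - {"tx": -0.0015,"ty": -0.003,"tz": -0.012,"rx": 0,"ry": 0,"rz": 0,"fingers": -1}
    - {"tx": 0,"ty": 0,"tz": -0.015,"rx": 0,"ry": 0,"rz": 0,"fingers": -1}
    - {"tx": 0,"ty": 0,"tz": -0.015,"rx": 0,"ry": 0,"rz": 0,"fingers": -1}

```text
t: 18.63
tcp_pos: [0.4945, -0.3196, 0.1434]
tool_rot: [0.039, 0.999, -0.002, 0.003]
force: [0.8, 0.6, -0.2]
finger_gap: 0.0854
```

Emit:
servo_tool:
  rows:
    - {"tx": 0,"ty": 0,"tz": -0.012,"rx": 0,"ry": 0,"rz": 0,"fingers": -1}
    - {"tx": 0,"ty": 0,"tz": -0.01,"rx": 0,"ry": 0,"rz": 0,"fingers": -1}

```text
t: 18.8
tcp_pos: [0.4945, -0.3178, 0.119]
tool_rot: [0.038, 0.999, -0.001, 0.003]
force: [-0.2, -0.1, -0.6]
finger_gap: 0.0855
```

Emit:
servo_tool:
  rows:
    - {"tx": -0.002,"ty": -0.0015,"tz": -0.007,"rx": 0.002,"ry": 0.005,"rz": 0,"fingers": -1}
    - {"tx": 0,"ty": 0,"tz": 0,"rx": 0,"ry": 0,"rz": 0,"fingers": -1}

```text
t: 18.97
tcp_pos: [0.4913, -0.3172, 0.1086]
tool_rot: [0.037, 0.999, 0.001, -0.002]
force: [0.8, 0.5, -0.4]
finger_gap: 0.0859
```

Emit:
servo_tool:
  rows:
    - {"tx": 0,"ty": 0,"tz": 0,"rx": 0,"ry": 0,"rz": 0,"fingers": 1}
    - {"tx": 0,"ty": 0,"tz": 0,"rx": 0,"ry": 0,"rz": 0,"fingers": 1}
    - {"tx": 0,"ty": 0,"tz": 0,"rx": 0,"ry": 0,"rz": 0,"fingers": 1}
    - {"tx": 0,"ty": 0,"tz": 0,"rx": 0,"ry": 0,"rz": 0,"fingers": 1}
    - {"tx": 0,"ty": 0,"tz": 0,"rx": 0,"ry": 0,"rz": 0,"fingers": 1}

```text
t: 19.38
tcp_pos: [0.4913, -0.3174, 0.1098]
tool_rot: [0.037, 0.999, 0.001, -0.002]
force: [-0.7, -0.2, -2.0]
finger_gap: 0.0583
```

Emit:
servo_tool:
  rows:
    - {"tx": 0,"ty": 0,"tz": 0.015,"rx": 0,"ry": 0,"rz": 0,"fingers": 1}
    - {"tx": 0,"ty": 0,"tz": 0.015,"rx": 0,"ry": 0,"rz": 0,"fingers": 1}

```text
t: 19.55
tcp_pos: [0.4897, -0.3157, 0.1373]
tool_rot: [0.037, 0.999, 0.003, -0.004]
force: [0.5, -1.4, -2.4]
finger_gap: 0.058
```

Emit:
servo_tool:
  rows:
    - {"tx": 0,"ty": 0,"tz": 0.02,"rx": 0,"ry": 0,"rz": 0,"fingers": 1}
    - {"tx": 0,"ty": 0,"tz": 0.02,"rx": 0,"ry": 0,"rz": 0,"fingers": 1}
    - {"tx": 0,"ty": 0,"tz": 0.02,"rx": 0,"ry": 0,"rz": 0,"fingers": 1}
    - {"tx": 0,"ty": 0,"tz": 0,"rx": 0,"ry": 0,"rz": 0,"fingers": 1}

```text
t: 19.88
tcp_pos: [0.4914, -0.3159, 0.2023]
tool_rot: [0.037, 0.999, 0.003, -0.002]
force: [1.7, -0.9, -0.8]
finger_gap: 0.0579
```

Emit:
servo_tool:
  rows:
    - {"tx": -0.0036,"ty": 0.0285,"tz": 0,"rx": 0,"ry": 0,"rz": -0.005,"fingers": 1}
    - {"tx": -0.0036,"ty": 0.0285,"tz": 0,"rx": 0,"ry": 0,"rz": -0.005,"fingers": 1}
    - {"tx": -0.0036,"ty": 0.0285,"tz": 0,"rx": 0,"ry": 0,"rz": -0.005,"fingers": 1}
    - {"tx": -0.0036,"ty": 0.0285,"tz": 0,"rx": 0,"ry": 0,"rz": -0.005,"fingers": 1}
    - {"tx": -0.0036,"ty": 0.0285,"tz": 0,"rx": 0,"ry": 0,"rz": -0.005,"fingers": 1}

```text
t: 20.3
tcp_pos: [0.4745, -0.1756, 0.2004]
tool_rot: [0.055, 0.999, 0.001, 0.001]
force: [0.6, 0.3, -1.8]
finger_gap: 0.0581
```

Emit:
servo_tool:
  rows:
    - {"tx": -0.0036,"ty": 0.0285,"tz": 0,"rx": 0,"ry": 0,"rz": -0.005,"fingers": 1}
    - {"tx": -0.0036,"ty": 0.0285,"tz": 0,"rx": 0,"ry": 0,"rz": -0.005,"fingers": 1}
    - {"tx": -0.0036,"ty": 0.0285,"tz": 0,"rx": 0,"ry": 0,"rz": -0.005,"fingers": 1}
    - {"tx": -0.0036,"ty": 0.0285,"tz": 0,"rx": 0,"ry": 0,"rz": -0.005,"fingers": 1}
    - {"tx": -0.0036,"ty": 0.0285,"tz": 0,"rx": 0,"ry": 0,"rz": -0.005,"fingers": 1}

```text
t: 20.72
tcp_pos: [0.4533, -0.0258, 0.1963]
tool_rot: [0.069, 0.998, 0.002, 0.001]
force: [0.3, 0.2, -1.5]
finger_gap: 0.0579
```

Emit:
servo_tool:
  rows:
    - {"tx": -0.0036,"ty": 0.0285,"tz": 0,"rx": 0,"ry": 0,"rz": -0.005,"fingers": 1}
    - {"tx": -0.0036,"ty": 0.02,"tz": 0,"rx": 0,"ry": 0,"rz": -0.005,"fingers": 1}
    - {"tx": 0,"ty": 0,"tz": 0,"rx": 0,"ry": 0,"rz": 0,"fingers": 1}
    - {"tx": 0,"ty": 0,"tz": 0,"rx": 0,"ry": 0,"rz": 0,"fingers": 1}

```text
t: 21.05
tcp_pos: [0.4424, 0.0306, 0.1934]
tool_rot: [0.07, 0.998, 0.003, -0.001]
force: [0.3, -0.4, -3.0]
finger_gap: 0.0581
```

Emit:
servo_tool:
  rows:
    - {"tx": -0.0015,"ty": 0.02,"tz": 0,"rx": -0.006,"ry": 0,"rz": 0,"fingers": 1}
    - {"tx": -0.001,"ty": 0.013,"tz": -0.015,"rx": 0,"ry": 0,"rz": 0,"fingers": 1}
    - {"tx": 0,"ty": 0,"tz": -0.025,"rx": 0,"ry": 0,"rz": 0,"fingers": 1}
    - {"tx": 0,"ty": 0,"tz": -0.02,"rx": 0,"ry": 0,"rz": 0,"fingers": 1}
    - {"tx": 0,"ty": 0,"tz": 0,"rx": 0,"ry": 0,"rz": 0,"fingers": 1}

```text
t: 21.47
tcp_pos: [0.442, 0.0624, 0.1313]
tool_rot: [0.072, 0.997, 0.0, 0.002]
force: [-1.9, 0.1, -1.8]
finger_gap: 0.0578
```

Emit:
servo_tool:
  rows:
    - {"tx": -0.0025,"ty": 0.0053,"tz": -0.015,"rx": 0,"ry": 0.004,"rz": 0,"fingers": 1}
    - {"tx": 0,"ty": 0,"tz": -0.02,"rx": 0,"ry": 0,"rz": 0,"fingers": 1}
    - {"tx": 0,"ty": 0,"tz": -0.012,"rx": 0,"ry": 0,"rz": 0,"fingers": 1}
    - {"tx": 0,"ty": 0,"tz": 0,"rx": 0,"ry": 0,"rz": 0,"fingers": 1}

```text
t: 21.8
tcp_pos: [0.4412, 0.0648, 0.084]
tool_rot: [0.074, 0.997, -0.0, 0.001]
force: [-0.1, 0.2, -1.7]
finger_gap: 0.0578
```

Emit:
servo_tool:
  rows:
    - {"tx": -0.0015,"ty": 0.003,"tz": -0.007,"rx": 0,"ry": 0,"rz": 0,"fingers": 1}
    - {"tx": 0,"ty": 0,"tz": -0.004,"rx": 0,"ry": 0,"rz": 0,"fingers": 1}
    - {"tx": 0,"ty": 0,"tz": -0.001,"rx": 0,"ry": 0,"rz": 0,"fingers": 1}

```text
t: 22.05
tcp_pos: [0.4415, 0.0665, 0.0732]
tool_rot: [0.075, 0.997, -0.0, 0.002]
force: [0.1, -0.7, -0.8]
finger_gap: 0.0578
```

Emit:
servo_tool:
  rows:
    - {"tx": 0,"ty": 0,"tz": -0.0015,"rx": 0,"ry": 0,"rz": 0,"fingers": 1}

```text
t: 22.13
tcp_pos: [0.4421, 0.0663, 0.0722]
tool_rot: [0.075, 0.997, -0.0, 0.003]
force: [-0.1, 1.1, -1.9]
finger_gap: 0.0582
```

Emit:
servo_tool:
  rows:
    - {"tx": 0,"ty": 0,"tz": -0.0015,"rx": 0,"ry": 0,"rz": 0,"fingers": 1}

```text
t: 22.22
tcp_pos: [0.4426, 0.0662, 0.0711]
tool_rot: [0.075, 0.997, -0.0, 0.003]
force: [-0.1, -0.1, -0.9]
finger_gap: 0.0582
```

Emit:
servo_tool:
  rows:
    - {"tx": -0.003,"ty": 0.001,"tz": -0.001,"rx": 0,"ry": 0.004,"rz": 0.008,"fingers": 1}
    - {"tx": 0,"ty": 0,"tz": -0.0015,"rx": 0,"ry": 0,"rz": 0,"fingers": 1}

```text
t: 22.38
tcp_pos: [0.4402, 0.0672, 0.0693]
tool_rot: [0.071, 0.997, -0.0, 0.002]
force: [0.0, -0.7, -1.4]
finger_gap: 0.058
```

Emit:
servo_tool:
  rows:
    - {"tx": 0,"ty": 0,"tz": -0.001,"rx": 0,"ry": 0,"rz": 0,"fingers": 1}

```text
t: 22.47
tcp_pos: [0.4403, 0.0673, 0.0684]
tool_rot: [0.071, 0.997, -0.0, 0.002]
force: [0.2, -0.5, -1.6]
finger_gap: 0.0582
```

Emit:
servo_tool:
  rows:
    - {"tx": 0,"ty": 0,"tz": -0.0012,"rx": 0,"ry": 0,"rz": 0,"fingers": 1}

```text
t: 22.55
tcp_pos: [0.441, 0.0673, 0.068]
tool_rot: [0.071, 0.997, -0.0, 0.003]
force: [-4.0, -1.4, 18.7]
finger_gap: 0.058
```

Emit:
servo_tool:
  rows:
    - {"tx": 0,"ty": 0,"tz": -0.0012,"rx": 0,"ry": 0,"rz": 0,"fingers": 1}

```text
t: 22.63
tcp_pos: [0.441, 0.0673, 0.068]
tool_rot: [0.071, 0.997, -0.0, 0.003]
force: [-6.5, -1.4, 17.9]
finger_gap: 0.0577
```

Seated. Release, rise, and retreat to the left-rear for a clear view.

Emit:
servo_tool:
  rows:
    - {"tx": 0,"ty": 0,"tz": 0,"rx": 0,"ry": 0,"rz": 0,"fingers": 0}
    - {"tx": 0,"ty": 0,"tz": 0,"rx": 0,"ry": 0,"rz": 0,"fingers": -1}
    - {"tx": 0,"ty": 0,"tz": 0,"rx": 0,"ry": 0,"rz": 0,"fingers": -1}
    - {"tx": 0,"ty": 0,"tz": 0,"rx": 0,"ry": 0,"rz": 0,"fingers": -1}
    - {"tx": 0,"ty": 0,"tz": 0.02,"rx": 0,"ry": 0,"rz": 0,"fingers": -1}

```text
t: 23.05
tcp_pos: [0.4393, 0.0675, 0.0867]
tool_rot: [0.071, 0.998, -0.0, 0.002]
force: [0.5, -0.7, 0.1]
finger_gap: 0.0855
```

Emit:
servo_tool:
  rows:
    - {"tx": 0,"ty": 0,"tz": 0.035,"rx": 0,"ry": 0,"rz": 0,"fingers": -1}
    - {"tx": 0,"ty": 0,"tz": 0.035,"rx": 0,"ry": 0,"rz": 0,"fingers": -1}
    - {"tx": 0,"ty": 0,"tz": 0.035,"rx": 0,"ry": 0,"rz": 0,"fingers": -1}
    - {"tx": 0,"ty": 0.035,"tz": 0,"rx": 0,"ry": 0,"rz": 0,"fingers": -1}
    - {"tx": -0.005,"ty": 0.035,"tz": 0,"rx": 0,"ry": 0,"rz": 0,"fingers": -1}

```text
t: 23.47
tcp_pos: [0.4362, 0.1344, 0.1984]
tool_rot: [0.076, 0.997, -0.001, 0.003]
force: [-0.2, 0.6, 0.1]
finger_gap: 0.0855
```

Emit:
servo_tool:
  rows:
    - {"tx": -0.015,"ty": 0.038,"tz": 0,"rx": 0,"ry": 0,"rz": 0,"fingers": -1}
    - {"tx": -0.015,"ty": 0.038,"tz": 0,"rx": 0,"ry": 0,"rz": 0,"fingers": -1}
    - {"tx": -0.015,"ty": 0.038,"tz": 0,"rx": 0,"ry": 0,"rz": 0,"fingers": -1}
    - {"tx": -0.015,"ty": 0.038,"tz": 0,"rx": 0,"ry": 0,"rz": 0,"fingers": -1}
    - {"tx": -0.015,"ty": 0.038,"tz": 0,"rx": 0,"ry": 0,"rz": 0,"fingers": -1}

```text
t: 23.88
tcp_pos: [0.3638, 0.3297, 0.2014]
tool_rot: [0.081, 0.997, 0.001, 0.008]
force: [-0.4, 0.6, 0.6]
finger_gap: 0.0853
```

```bash
python3 - <<'E'
from h import *
snap('top','t2.png',(190,115,330,265),4)
E
```

```text
(no output)
```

View pics/t2.png

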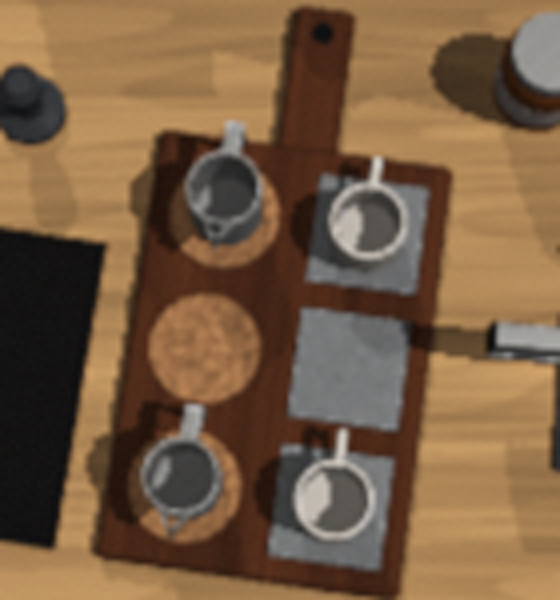

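```bash
python3 - <<'E'
from h import *
c=load('top')
P=lambda X,Y,z:px2w(c,(X+.5)/4-.5+190,(Y+.5)/4-.5+115,z)
T={'cupA':((368,220),.082,(376,162),.062,(.6422,-.0772)),'cupB':((334,498),.082,(342,435),.062,(.4245,-.0466)),
'jug1':((224,186),.106,(234,128),.096,(.6587,.0376)),'jug2':((181,478),.106,(194,410),.096,(.4406,.0677))}
for k,(r,z,h,zh,t) in T.items():
    p=P(*r,z);q=P(*h,zh); print(k,np.round(p,4),'err mm',np.round(1000*(p[:2]-t),1),'yaw',np.degrees(np.arctan2(q[1]-p[1],q[0]-p[0])).round(1),np.linalg.norm((q-p)[:2]).round(3))
for k,a,b in(('jug1',(224,186),(216,237)),('jug2',(181,478),(172,530))):
    p,q=P(*a,.106),P(*b,.106); print(k,'beak back yaw',np.degrees(np.arctan2(p[1]-q[1],p[0]-q[0])).round(1))
E
```

```text
cupA [ 0.6404 -0.0745  0.082 ] err mm [-1.8  2.7] yaw -8.5 0.051
cupB [ 0.4277 -0.0473  0.082 ] err mm [ 3.2 -0.7] yaw -8.0 0.05
jug1 [0.6618 0.0357 0.106 ] err mm [ 3.1 -1.9] yaw -8.4 0.049
jug2 [0.4406 0.0663 0.106 ] err mm [ 0.  -1.4] yaw -9.6 0.052
jug1 beak back yaw -8.4
jug2 beak back yaw -9.3
```

All four are within 4 mm and 2° of target and the robot is clear of everything. Handing in.

```bash
python3 -c "
from h import *
print(telemetry.get_obs()['qd'].round(3)); print(ticket.job_done())"
```

```text
[-0.101 -0.026 -0.042  0.019 -0.04  -0.191]
the job is handed in; nothing more can be done
None
```

The job is handed in. Two jugs and two cups were present. The jugs went from the rack to cork1 and cork3, and the cups from the mat to slate1 and slate3, all upright with handles towards the paddle.

The last top view, taken after the arm had backed away, gave:

| Item | Coaster | Off centre | Handle yaw (board about -8°) |
|---|---|---|---|
| Cup | slate1 | 3.3 mm | -8.0° |
| Cup | slate3 | 3.2 mm | -8.5° |
| Jug | cork1 | 1.4 mm | -9.6° (beak check: -9.3°) |
| Jug | cork3 | 3.6 mm | -8.4° (beak check: -8.4°) |

- **Placing force:** the highest contact reading was about 34 N at the wrist, when the first cup touched its slate. No other check failed or disagreed.
- **Second attempt:** the first jug came down about 6 mm off centre on its cork. I lifted it a few millimetres and set it down again.
- **Not checked at the end:** I did not measure the glass or the other counter items again. The arm passed clear of them, and I saw no cup knocked aside.
- **At hand-in:** the arm still had a small leftover joint motion (under 0.2 rad/s), well away from everything.

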